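Blank flash, then hold the glass cell in the photometer's beam

TASK

With the red-stoppered glass cell still in its rack, take the blank reading: squeeze the orange trigger of the clamped flash lamp fully home, keep it there a moment and let it spring right out. Then take that cell from the rack by its white frosted faces only, never a finger on the clear ones, and hold it upright and square in the green beam, midway between lamp and detector, so that the light goes through both clear faces, centred, 16 mm above its underside. Do not knock it against the instrument, leave everything else where it is, and finish still holding the cell there in mid-air.

Things in the scene. Friction and masses are not known exactly. Their poses are not given: they have to be found in the camera images.
- bench: open photometer, fixed, at either side of the table, turned up to 0.35 rad: dark base plate 70 x 290 x 14 mm (local y -115 to 175), on whose posts lie a blue flash-lamp pistol and a black detector, face to face. Origin on the table under the middle of the gap between them; y along the beam from detector to lamp, z up. Lamp barrel: 43 mm wide, local y 45 to 164 mm, axis 110 mm above the table
- beam (a point): middle of the light path: on the beam (thin green line along local y), 110 mm above the table, halfway between lamp and detector, which are 92 mm apart; axes as the bench. Free air below down to the base plate, 20 mm above the table
- detector (a point): centre of the mouth of the black detector tube, on the beam; the tube is 43 mm wide and reaches 58 mm back from here, local y -47 to -105 mm
- grip_back (a point): on the pistol's fixed blue grip, on its face away from the trigger, at mid-height (110 mm above the table) opposite the trigger pad: local x = -70, y = 134 mm of the bench. The grip is a level bar 28 mm wide (local y 106 to 134 mm), 30 mm high, sticking out of the barrel to local x = -118 mm, with free air above and below
- trigger (a joint): angle of the orange trigger: 0 let out, 0.26 rad fully home. A lever 69 mm long, 8 thick, 22 high, on an upright hinge at local x = -26, y = 86 mm of the bench, beside the grip on its detector side; squeezing moves it toward the grip (local +y). Spring: 3 N at the pad at first, 6 N home. Fingers from above can squeeze trigger and grip together: 58 mm over both let out, 46 mm home, at the pad
- trigger_pad (a point): place to press: outer face (detector side) of the orange trigger, 45 mm from its hinge, 110 mm above the table; let out it lies at local x = -70, y = 76 mm of the bench, fully home at y = 88 mm. Moves with the trigger
- cell: the glass cell to hold, red stopper, about 45 g: 20 mm (local x) by 30 mm (local y), 60 mm high, plus stopper 16 x 26 x 8 mm on top. The white frosted faces, 30 mm long, look to local +x and -x, 20 mm apart: grip these. The clear faces look to local +y and -y: never touch them. Origin at the centre of its underside. Stands at first in any well of the rack, axes as the rack's, its underside 8 mm above the table
- cell_window (a point): the point inside the red-stoppered cell through which the beam shall pass: on its middle line, 16 mm above its underside; the clear glass there is 16 mm wide
- rack: blue rack, fixed, at either side of the table, turned up to 0.35 rad: 56 x 160 x 26 mm, three wells (22 x 32 mm, 18 mm deep) in a row along local y at -50, 0 and 50 mm. Origin at the centre of its underside. One cell in each; their clear faces look along the row, so there is room for fingers beside the frosted faces. 42 mm of each cell's glass shows above it
- cell_b: glass cell like the target but with a white stopper, standing in another well of the rack; a bystander. Origin at the centre of its underside, z up
- cell_c: glass cell like the target but with a white stopper, standing in another well of the rack; a bystander. Origin at the centre of its underside, z up
- vial: small amber vial with a black cap, 26 mm in diameter, 62 mm high; bystander. Origin at the centre of its underside
- blue_cap: loose blue screw cap, 36 mm in diameter, 16 mm high, lying on the table; bystander. Origin at the centre of its underside
- tube_stand: blue stand (60 x 60 mm) with one tube upright in it, 134 mm high in all; bystander. Origin at the centre of its underside

How it is judged:
On the way, in this order (a step that is already met when the one before it is completed fails the run):
1. the trigger is squeezed home, by more than 0.21 of its 0.26 rad, while the cell still stands in its rack (value of joint trigger above 0.21 rad and distance of cell from where it was at the start of the episode below 0.02 m), for 0.2 s.
2. the trigger has sprung out again (below 0.05 rad), the cell still in its rack (value of joint trigger below 0.05 rad and distance of cell from where it was at the start of the episode below 0.02 m), for 0.2 s.
3. the cell is lifted clear of the rack in the fingers (underside more than 40 mm above the table) (height (world z) of cell above 0.04 m and contact force between cell and the fingers above 1 N), for 0.2 s.
At the end, for the whole second after the job is handed in: The fingers alone hold the red-stoppered cell at rest: window point within 6 mm of the beam axis sideways, 10 mm in height and 20 mm of mid-gap along the beam; clear faces square to the beam and cell upright, each within 0.2 rad; trigger out (below 0.05 rad) (x of cell_window in the frame of beam between -0.006 and 0.006 m and y of cell_window in the frame of beam between -0.02 and 0.02 m and z of cell_window in the frame of beam between -0.01 and 0.01 m and angle between the y axis of cell and the y axis of bench, either way round below 0.2 rad and angle between cell's own z axis and vertical below 0.2 rad and contact force between cell and the fingers above 1 N and contact force between cell and bench below 0.2 N and linear speed of cell below 0.02 m/s and value of joint trigger below 0.05 rad); the arm keeps its last pose, push and grip.
It fails at once if a finger touches a clear face of the red-stoppered cell (more than 0.5 N) (contact force between any of cell_c0, cell_c1 and the fingers above 0.5 N).
It fails at once if the cell is knocked against the instrument (more than 1 N) (contact force between cell and bench above 1 N).
It fails at once if another cell, the vial, the blue cap or the tube stand is moved by more than 20 mm (distance of any of cell_b, cell_c, vial, blue_cap, tube_stand from where it was at the start of the episode above 0.02 m).
It also fails if it takes over 58 s, if anything falls off the work surface, if the arm or the gripper's body presses on something with over 40 N, if the wrist force passes 120 N, or if a joint passes its speed limit or range.

ROBOT

A 6-joint arm with a two-finger parallel gripper is mounted at the origin on the work surface. World frame = base frame: x ahead of the robot, y to its left, z up, the work surface at z = 0. Lengths are in m, angles in rad, forces in N, time in s.
With the tool pointing down it reaches from about 0.375 to 0.9 m from the base axis. Payload 3.1 kg.
Tool frame: the origin (TCP) lies between the finger pads; the fingertips stand 17 mm ahead of it and the grasp point (between the pads) lies 2 mm behind it; z points along the fingers, y is the line along which they close (so a half turn about z gives the same grasp; the last joint's range is limited). The gripper opens to 85 mm and grips with 20 to 120 N. Pads are 22 mm wide; open, the fingers measure 114 mm over their backs; the gripper's body (76 mm by 85 mm) begins 54 mm behind the grasp point. The pads swing forward as they close: fully open they stand 13 mm farther back than shut.
Start: joints at [1.038, 0.527, 1.433, -0, 1.181, -0.178], TCP at [0.216, 0.586, 0.248] pointing down, gripper open.
Joint ranges: [-3.08, 3.08], [-0.75, 2.2], [0.22, 2.44], [-1.43, 4.57], [0, 2.65], [-2.85, 2.85]. Speed limits (rad/s): [2.79, 2.79, 3.14, 3.14, 3.14, 3.14].

INTERFACE

Orientations are given as a unit quaternion [x, y, z, w].
In Python, from station import sense, vision, order gives the robot as it stands.
- The arm moves only by the shell command python3 -m crank 'ROWS' [OPENING] [FORCE]. ROWS is JSON, a list of rows, each an object with "dp": the shift along the world's x, y, z in units of 30 mm (1.0 is 30 mm), a list of three; "angular": the turn, a rotation vector about the world's x, y, z in degrees, a list of three. In form: [{"dp": [dx, dy, dz], "angular": [ax, ay, az]}, ...]. A call has 1 to 20 rows; each row shifts and turns the commanded pose from where the row before left it; what a row does not reach is not made up. A row lasts 1/10 s, in which the tool goes at most 50 mm and 8.59 degrees, less where a joint would pass 70% of its speed; a pose out of reach is approached as far as the arm can. A call is refused whole if a number of a shift passes 1 or a number of a turn 8.59, either way. A call with a gripper value outside its range is refused whole. OPENING is the closure, from 0 (fully open) to 1 (shut), set as the call begins (- or left out, the last holds). The fingers move at their own pace and stop on an object; FORCE is the grip in N (left out, the last holds). Time passes only in rows, so rows that do not move let the fingers close. It gives the time, the measured TCP pose, the force, the opening and the grip force at its end, in the units of the state.
- sense(): the state, without advancing time (a new reading comes with each control period).
- vision.snapshot(name): name is "scene" or "top" or "wrist"; returns a dict with "image" (480x640x3 uint8, blue, green, red), "range_z" (480x640 float32, m along the optical axis (not along the pixel's ray), 0 where there is no reading), "mtx" (3x3 intrinsics, pixels), "dist" ([k1, k2, p1, p2, k3] as OpenCV has them; the pictures are not rectified), "pose" (4x4, takes a point from camera to world coordinates); the wrist camera has in their place "mount" (4x4, takes a point from camera to tool coordinates, whose origin is the TCP and whose axes are the flange's). Camera axes: x right, y down, z forward; pixel columns grow to the right and rows downward; lengths in m; the calibration is good to about 2 mm. A picture is of the moment at which its call begins: read the wrist's pose just before it.
- order.sign_off(): hands the job in; it is judged then, once.
The state is a dict: "t": time; "q": joint angles; "qd": joint speeds; "tau": joint torques, N m; "tcp_pos": TCP position; "tool_rot": TCP orientation; "force": force on the tool from outside, world axes, zero at the start; "ft_torque": the same for the moment, N m; "finger_gap": opening from 0.0 (shut) to 1.0 (fully open); "gripper_force": force on a finger pad.
Only numpy, scipy, OpenCV 4.12 (cv2) and the standard library are available. Lean on these libraries where they do the work, as an engineer would, in place of code of your own. Each camera call takes 0.05 s, during which the arm holds its last target. There are 200 camera calls.

## Working session

There is one attempt and no reset: what is moved stays moved. The work goes in short steps, Python scripts to look and compute and a shell command to move; the robot and the scene stay as the last step left them, time stands still between calls to the robot, and variables do not carry over. Pictures are saved under pics/ and viewed, at most 10 in all, crops included, and the job is handed in when it is done.

```bash
ls; mkdir -p pics; python3 - <<'E'
from station import sense,vision
import cv2,numpy as np
for n in("top","scene"):
    s=vision.snapshot(n); cv2.imwrite(f"pics/{n}0.png",s["image"]); np.savez(f"{n}0.npz",**{k:np.array(v) for k,v in s.items()})
    print(n,s["mtx"].round(1).tolist(),np.round(s["dist"],3),s["pose"].round(3).tolist())
s=sense();print(s)
E
```

```text
pics
top [[461.9, 0.0, 322.1], [0.0, 461.9, 242.5], [0.0, 0.0, 1.0]] [-0.117  0.     0.     0.     0.   ] [[0.034, -0.978, 0.207, 0.42], [-0.999, -0.035, 0.0, 0.021], [0.007, -0.207, -0.978, 0.936], [0.0, 0.0, 0.0, 1.0]]
scene [[474.3, 0.0, 319.1], [0.0, 474.3, 234.6], [0.0, 0.0, 1.0]] [-0.005  0.     0.     0.     0.   ] [[0.727, 0.555, -0.406, 0.937], [0.687, -0.596, 0.416, -0.33], [-0.011, -0.581, -0.814, 0.768], [0.0, 0.0, 0.0, 1.0]]
{'t': 0.1, 'q': array([ 1.03849036e+00,  5.28371666e-01,  1.43376986e+00,  1.40566426e-05,
        1.18144468e+00, -1.78507367e-01]), 'qd': array([ 0.00094134, -0.00141208, -0.00378578, -0.00147346, -0.00285904,
       -0.00024098]), 'tau': array([-5.02940493e-04, -4.43306565e+01, -1.78585267e+01, -2.38350549e-04,
        3.87668086e-03,  5.88612934e-06]), 'tcp_pos': array([0.21619362, 0.58575734, 0.24743378]), 'tool_rot': array([ 1.75980659e-01,  9.84393120e-01, -9.32218447e-04, -3.52942325e-04]), 'force': array([ 0.24762237,  0.63114244, -0.28030438]), 'ft_torque': array([-0.01519962, -0.00661546, -0.00499962]), 'gripper_force': 0.0, 'finger_gap': 0.999907952285448}
```

View pics/top0.png

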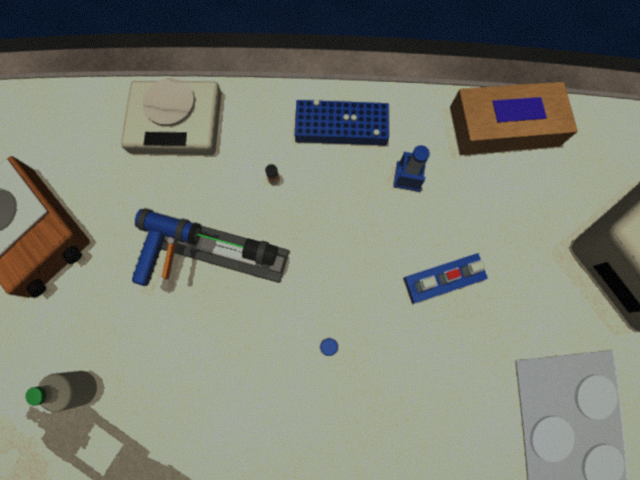

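View pics/scene0.png

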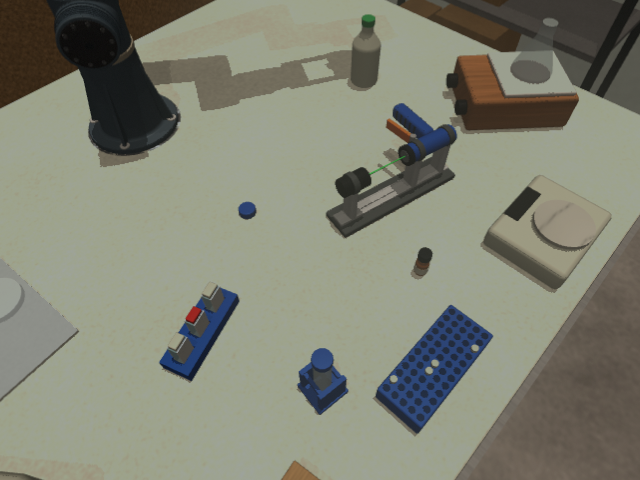

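The top view shows the bench at left: beam from detector (262,250) to lamp (190,230), orange trigger (168,260). The rack is at right (446,278) with the red-stoppered cell in its middle well (453,274). The scene view agrees.

```bash
cat > h.py <<'E'
import numpy as np,cv2
def ray(s,uv,z,pose=None):
    P=s["pose"] if pose is None else pose
    n=cv2.undistortPoints(np.float64(uv).reshape(-1,1,2),s["mtx"],s["dist"]).reshape(-1,2)
    d=np.c_[n,np.ones(len(n))]@P[:3,:3].T; o=P[:3,3]
    return o+d*((z-o[2])/d[:,2])[:,None]
def cloud(s,uv,pose=None):
    P=s["pose"] if pose is None else pose
    uv=np.asarray(uv); n=cv2.undistortPoints(np.float64(uv).reshape(-1,1,2),s["mtx"],s["dist"]).reshape(-1,2)
    r=s["range_z"][uv[:,1].astype(int),uv[:,0].astype(int)]
    p=(np.c_[n,np.ones(len(n))]*r[:,None])@P[:3,:3].T+P[:3,3]
    return p[r>0]
def mask(s,lo,hi,box):
    h=cv2.cvtColor(s["image"],cv2.COLOR_BGR2HSV); m=cv2.inRange(h,lo,hi); k=np.zeros_like(m); x0,y0,x1,y1=box; k[y0:y1,x0:x1]=255
    m&=k; v,u=np.nonzero(m); return m,np.c_[u,v]
E
python3 - <<'E'
from h import *
T=dict(np.load("top0.npz"));S=dict(np.load("scene0.npz"))
def fit(s,uv,z):
    p=ray(s,uv,z)[:,:2].astype(np.float32); vx,vy,x,y=cv2.fitLine(p,cv2.DIST_HUBER,0,.01,.01).ravel()
    if vy<0: vx,vy=-vx,-vy
    t=(p-[x,y])@[vx,vy]; print(len(p),"yaw",np.arctan2(-vx,vy),"c",x,y,"ends",(np.array([x,y])+np.outer([t.min(),t.max()],[vx,vy])).round(4).tolist())
print("green");
fit(T,mask(T,(50,120,60),(80,255,255),(185,220,260,260))[1],.11)
fit(S,mask(S,(50,120,60),(80,255,255),(365,145,410,185))[1],.11)
print("orange")
for s,b in((T,(150,230,190,290)),(S,(375,110,425,150))):
    fit(s,mask(s,(3,130,60),(22,255,255),b)[1],.121)
print("red")
for s,b in((T,(430,250,480,290)),(S,(170,290,215,330))):
    m,uv=mask(s,(0,130,60),(8,255,255),b); print(len(uv),ray(s,[uv.mean(0)],.076).round(4))
print("rack")
m,uv=mask(T,(105,120,50),(125,255,255),(395,245,495,305)); 
p=cloud(T,uv); k=abs(p[:,2]-.026)<.008; r=cv2.minAreaRect(p[k][:,:2].astype(np.float32)*1000); print(r)
m,uv=mask(S,(105,120,50),(125,255,255),(150,270,250,390)); 
p=cloud(S,uv); k=abs(p[:,2]-.026)<.008; r=cv2.minAreaRect(p[k][:,:2].astype(np.float32)*1000); print(r)
# bench cloud
for s,b in((T,(120,195,300,290)),(S,(320,90,465,240))):
    u,v=np.meshgrid(np.arange(b[0],b[2]),np.arange(b[1],b[3])); p=cloud(s,np.c_[u.ravel(),v.ravel()])
    q=p[(p[:,2]>.095)&(p[:,2]<.14)]; h=np.c_[q]; print(len(q),q.min(0),q.max(0))
    np.save("bc.npy" if s is T else "bcs.npy",q)
    w=p[(p[:,2]>.007)&(p[:,2]<.026)]; print(cv2.minAreaRect(w[:,:2].astype(np.float32)*1000))
E
```

```text
green
77 yaw -0.23617607 c 0.59398955 0.21347988 ends [[0.5825999975204468, 0.16599999368190765], [0.6035000085830688, 0.25279998779296875]]
40 yaw -0.24098797 c 0.59237266 0.21901515 ends [[0.5813999772071838, 0.17440000176429749], [0.6007999777793884, 0.2531999945640564]]
orange
237 yaw 1.4790896 c 0.54955906 0.2988454 ends [[0.5806999802589417, 0.29600000381469727], [0.5177000164985657, 0.301800012588501]]
241 yaw 1.3529685 c 0.5480245 0.293477 ends [[0.5870000123977661, 0.2847999930381775], [0.5178999900817871, 0.3000999987125397]]
red
86 [[ 0.5498 -0.229   0.076 ]]
149 [[ 0.5521 -0.2294  0.076 ]]
rack
((550.1387329101562, -228.92047119140625), (53.76322937011719, 159.6392364501953), 19.492929458618164)
((550.1416015625, -228.05572509765625), (57.14796447753906, 160.0836639404297), 19.112911224365234)
3478 [0.50396488 0.10198412 0.09524952] [0.64741738 0.3701781  0.13504234]
((595.016357421875, 220.31393432617188), (257.08721923828125, 70.82901763916016), 76.42183685302734)
2955 [0.5016829  0.10467862 0.09517635] [0.64622731 0.37088581 0.13147033]
((589.8732299804688, 351.4837341308594), (148.02967834472656, 519.8378295898438), 3.4786336421966553)
```

```bash
python3 - <<'E'
from h import *
yaw=-.238; R=np.array([[np.cos(yaw),-np.sin(yaw)],[np.sin(yaw),np.cos(yaw)]])
for f in("bc.npy","bcs.npy"):
    q=np.load(f); l=(q[:,:2]-[.5935,.2142])@R
    a=l[abs(l[:,0])<.03]; print(f,"barrel y ends",np.percentile(a[:,1],[0,1,99,100]).round(4))
    h=np.histogram(a[:,1],np.arange(-.13,.18,.01)); print(h[0])
    g=l[l[:,0]<-.03]; print("grip x min",np.percentile(g[:,0],[0,1]).round(4), "y max",np.percentile(g[:,1],[98,100]).round(4), "x of barrel",[np.percentile(a[s,0],[1,99]).round(4).tolist() for s in (a[:,1]<-.05,a[:,1]>.05)])
E
```

```text
bc.npy barrel y ends [-0.112  -0.1116  0.1548  0.1581]
[  0  57 113 130 123 114 113  70   9   8   9  10   7  10   9   9 109 127
 102 140 136 122 120 155 132 113 126 114  51   0]
grip x min [-0.1183 -0.1164] y max [0.1253 0.1286] x of barrel [[-0.0204, 0.0187], [-0.0292, 0.0192]]
bcs.npy barrel y ends [-0.1103 -0.1093  0.155   0.1596]
[  0   1 201 109 128  90 102  82   2   6   7  10   8   9   8   8   7 231
  76 121  93  96  80 126 109  90 107  97  42   0]
grip x min [-0.12   -0.1166] y max [0.1259 0.1296] x of barrel [[-0.0172, 0.0192], [-0.0291, 0.0186]]
```

```bash
python3 - <<'E'
from h import *
T=dict(np.load("top0.npz"))
u,v=np.meshgrid(np.arange(15,105),np.arange(360,415)); p=cloud(T,np.c_[u.ravel(),v.ravel()]); q=p[p[:,2]>.03]
print(q[:,2].max(), q.min(0),q.max(0))
E
```

```text
0.17366634171573703 [0.26706621 0.46206727 0.03028595] [0.33669374 0.52683909 0.17366634]
```

```bash
python3 -m crank '[{"dp":[0.93,-0.7,0.1],"angular":[0,0,0.55]},{"dp":[0.93,-0.7,0.1],"angular":[0,0,0.55]},{"dp":[0.93,-0.7,0],"angular":[0,0,0.55]},{"dp":[0.93,-0.7,0],"angular":[0,0,0.55]},{"dp":[0.93,-0.7,0],"angular":[0,0,0.55]},{"dp":[0.93,-0.7,0],"angular":[0,0,0.55]},{"dp":[0.93,-0.7,0],"angular":[0,0,0.55]},{"dp":[0.93,-0.7,0],"angular":[0,0,0.55]},{"dp":[0.93,-0.7,0],"angular":[0,0,0.55]},{"dp":[0.93,-0.7,0],"angular":[0,0,0.55]},{"dp":[0.93,-0.7,0],"angular":[0,0,0.55]},{"dp":[0.93,-0.7,0],"angular":[0,0,0.55]},{"dp":[0,0,0],"angular":[0,0,0]},{"dp":[0,0,0],"angular":[0,0,0]}]' 0
cat >> h.py <<'E'
from scipy.spatial.transform import Rotation as Ro
def wrist(name):
    from station import sense,vision
    st=sense(); s=vision.snapshot("wrist"); cv2.imwrite(f"pics/{name}.png",s["image"])
    M=np.eye(4); M[:3,:3]=Ro.from_quat(st["tool_rot"]).as_matrix(); M[:3,3]=st["tcp_pos"]
    s["pose"]=M@s["mount"]; np.savez(name+".npz",**{k:np.array(v) for k,v in s.items()}); return st,s
E
python3 - <<'E'
from h import *
st,s=wrist("w1"); y=Ro.from_quat(st["tool_rot"]).as_matrix()
print(st["t"],st["tcp_pos"],"yaxis ang",np.arctan2(y[1,1],y[0,1]),"z",y[:,2])
E
```

```text
t: 1.5
tcp_pos: [0.5513, 0.3336, 0.2535]
tool_rot: [0.12, 0.993, -0.0, -0.001]
force: [-0.1, -0.3, -1.0]
finger_gap: 1.001
gripper_force: 0.0
1.5 [0.55131483 0.33355905 0.2535477 ] yaxis ang 1.330239093518381 z [-1.84752882e-03 -1.70161548e-04 -9.99998279e-01]
```

View pics/w1.png

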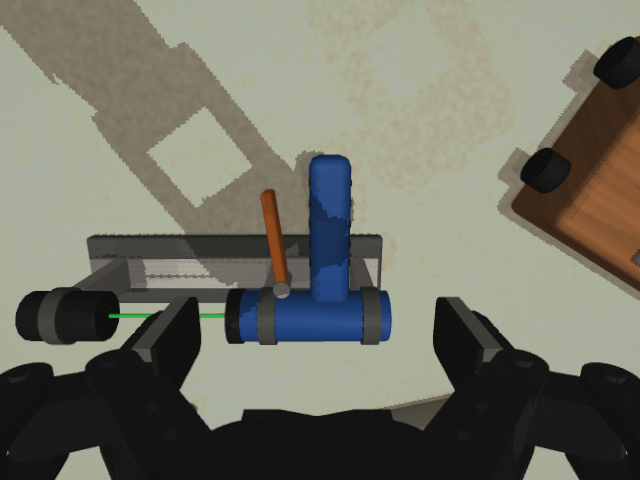

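The wrist view shows the grip (u 309–350, v 155–300), orange trigger (262–288, 190–290), beam at v≈315, detector mouth at u≈119 and lamp mouth at u≈226.

```bash
python3 - <<'E'
from h import *
s=dict(np.load("w1.npz"))
_,g=mask(s,(50,120,60),(80,255,255),(110,300,235,330)); p=ray(s,g,.11)[:,:2].astype(np.float32)
vx,vy,x,y=cv2.fitLine(p,cv2.DIST_HUBER,0,.01,.01).ravel(); print("yaw",np.arctan2(-vx*np.sign(vy),abs(vy)),x,y)
yaw=-.238; R=np.array([[np.cos(yaw),-np.sin(yaw)],[np.sin(yaw),np.cos(yaw)]]); O=np.array([.592,.208])
L=lambda uv,z:((ray(s,uv,z)[:,:2]-O)@R*1000).round(1)
_,b=mask(s,(100,120,40),(125,255,255),(300,150,360,280)); r=[b[b[:,1]==v] for v in (200,220,240)]
for k in r: print("grip",L([k.min(0),k.max(0)],.11).tolist())
_,o=mask(s,(3,130,50),(22,255,255),(250,180,300,290)); k=[o[o[:,1]==v] for v in (200,220,240,260)]
for q in k: print("trig",L([q.min(0),q.max(0)],.11).tolist())
print("beam",L(g[[0,-1]],.11).tolist(),"mouths",L([[119,315],[226,315]],.11).tolist(),"tcp",((np.array([.5513,.3336])-O)@R*1000))
_,o=mask(s,(100,120,40),(125,255,255),(300,150,360,180)); print("grip end",L([o[o[:,1].argmin()]],.115))
E
```

```text
yaw -0.24075562 0.5934787 0.20909075
grip [[-86.7, 107.1], [-86.7, 134.9]]
grip [[-72.5, 107.0], [-72.4, 134.5]]
grip [[-57.8, 106.9], [-57.8, 134.8]]
trig [[-86.8, 73.0], [-86.8, 82.7]]
trig [[-72.5, 75.2], [-72.5, 84.4]]
trig [[-57.9, 76.8], [-57.9, 86.9]]
trig [[-42.8, 78.5], [-42.8, 88.6]]
beam [[0.2, -45.2], [2.6, 41.4]] mouths [[1.1, -38.4], [1.0, 43.0]] tcp [-69.16411572 112.46410581]
grip end [[-117.7  114. ]]
```

Estimates agree within 1 mm. Descend and squeeze.

```bash
python3 -m crank '[{"dp":[0,0,-0.83],"angular":[0,0,0]},{"dp":[0,0,-0.83],"angular":[0,0,0]},{"dp":[0,0,-0.83],"angular":[0,0,0]},{"dp":[0,0,-0.83],"angular":[0,0,0]},{"dp":[0,0,-0.83],"angular":[0,0,0]},{"dp":[0,0,-0.83],"angular":[0,0,0]},{"dp":[0,0,0],"angular":[0,0,0]},{"dp":[0,0,0],"angular":[0,0,0]}]' 0
python3 -m crank '[{"dp":[0,0,0],"angular":[0,0,0]},{"dp":[0,0,0],"angular":[0,0,0]},{"dp":[0,0,0],"angular":[0,0,0]},{"dp":[0,0,0],"angular":[0,0,0]},{"dp":[0,0,0],"angular":[0,0,0]},{"dp":[0,0,0],"angular":[0,0,0]},{"dp":[0,0,0],"angular":[0,0,0]},{"dp":[0,0,0],"angular":[0,0,0]},{"dp":[0,0,0],"angular":[0,0,0]},{"dp":[0,0,0],"angular":[0,0,0]},{"dp":[0,0,0],"angular":[0,0,0]},{"dp":[0,0,0],"angular":[0,0,0]}]' 1 25
python3 - <<'E'
from h import *
st,s=wrist("w2"); _,o=mask(s,(3,130,50),(22,255,255),(200,100,400,400)); print(len(o),st["force"],st["finger_gap"]*85)
E
```

```text
t: 2.35
tcp_pos: [0.5502, 0.3352, 0.1049]
tool_rot: [0.118, 0.993, -0.0, -0.001]
force: [-0.4, -0.6, 0.1]
finger_gap: 1.001
gripper_force: 0.0
t: 3.55
tcp_pos: [0.5509, 0.3328, 0.1067]
tool_rot: [0.119, 0.993, -0.001, -0.0]
force: [-2.9, -5.8, 5.7]
finger_gap: 0.549
gripper_force: 26.0
4024 [-2.94762057 -5.84282949  5.66119148] 46.64353016794959
```

View pics/w2.png

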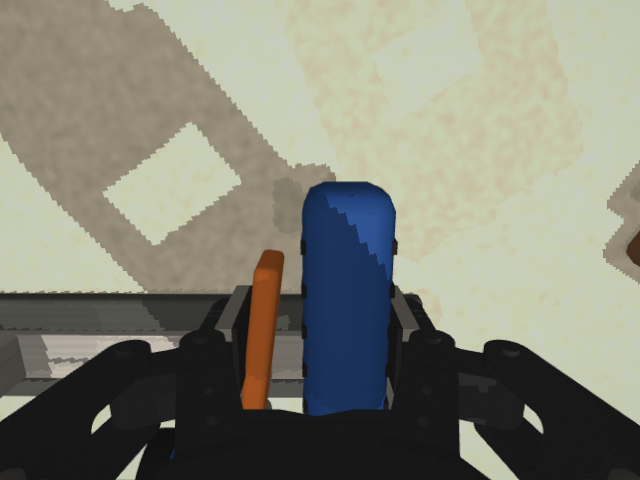

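The trigger (u 245–283) is squeezed toward the grip; a 46.6 mm gap means home. Hold a bit more, then release.

```bash
python3 -m crank '[{"dp":[0,0,0],"angular":[0,0,0]},{"dp":[0,0,0],"angular":[0,0,0]},{"dp":[0,0,0],"angular":[0,0,0]},{"dp":[0,0,0],"angular":[0,0,0]},{"dp":[0,0,0],"angular":[0,0,0]}]' 1 25
python3 -m crank '[{"dp":[0,0,0],"angular":[0,0,0]},{"dp":[0,0,0],"angular":[0,0,0]},{"dp":[0,0,0],"angular":[0,0,0]},{"dp":[0,0,0],"angular":[0,0,0]},{"dp":[0,0,0],"angular":[0,0,0]},{"dp":[0,0,0],"angular":[0,0,0]},{"dp":[0,0,0],"angular":[0,0,0]},{"dp":[0,0,0],"angular":[0,0,0]},{"dp":[0,0,0],"angular":[0,0,0]},{"dp":[0,0,0],"angular":[0,0,0]},{"dp":[0,0,0],"angular":[0,0,0]},{"dp":[0,0,0],"angular":[0,0,0]}]' 0
python3 - <<'E'
from h import *
st,s=wrist("w3"); yaw=-.24; R=np.array([[np.cos(yaw),-np.sin(yaw)],[np.sin(yaw),np.cos(yaw)]]); O=np.array([.593,.2085])
_,o=mask(s,(3,130,50),(22,255,255),(100,100,400,400)); print(len(o))
for v in np.percentile(o[:,1],[20,50,80]).astype(int):
    q=o[o[:,1]==v]; print(((ray(s,[q.min(0),q.max(0)],.121)[:,:2]-O)@R*1000).round(1).tolist())
E
```

```text
t: 4.1
tcp_pos: [0.5509, 0.3328, 0.1067]
tool_rot: [0.119, 0.993, -0.001, -0.0]
force: [-2.2, -4.9, 4.8]
finger_gap: 0.547
gripper_force: 26.0
t: 5.3
tcp_pos: [0.5513, 0.3343, 0.1049]
tool_rot: [0.119, 0.993, -0.0, -0.0]
force: [-0.2, 0.4, -0.1]
finger_gap: 1.0
gripper_force: 0.0
5836
[[-89.7, 74.0], [-89.8, 86.4]]
[[-76.0, 75.7], [-76.1, 88.4]]
[[-60.7, 78.0], [-60.7, 90.6]]
```

```bash
python3 -m crank '[{"dp":[0,0,1],"angular":[0,0,0]},{"dp":[0,0,1],"angular":[0,0,0]},{"dp":[0,0,1],"angular":[0,0,0]},{"dp":[0,0,1],"angular":[0,0,0]},{"dp":[0,0,1],"angular":[0,0,0]}]' 0
python3 -m crank '[{"dp":[0,-0.94,0],"angular":[0,0,-2.85]},{"dp":[0,-0.94,0],"angular":[0,0,-2.85]},{"dp":[0,-0.94,0],"angular":[0,0,-2.85]},{"dp":[0,-0.94,0],"angular":[0,0,-2.85]},{"dp":[0,-0.94,0],"angular":[0,0,-2.85]},{"dp":[0,-0.94,0],"angular":[0,0,-2.85]},{"dp":[0,-0.94,0],"angular":[0,0,-2.85]},{"dp":[0,-0.94,0],"angular":[0,0,-2.85]},{"dp":[0,-0.94,0],"angular":[0,0,-2.85]},{"dp":[0,-0.94,0],"angular":[0,0,-2.85]},{"dp":[0,-0.94,0],"angular":[0,0,-2.85]},{"dp":[0,-0.94,0],"angular":[0,0,-2.85]},{"dp":[0,-0.94,0],"angular":[0,0,-2.85]},{"dp":[0,-0.94,0],"angular":[0,0,-2.85]},{"dp":[0,-0.94,0],"angular":[0,0,-2.85]},{"dp":[0,-0.94,0],"angular":[0,0,-2.85]},{"dp":[0,-0.94,0],"angular":[0,0,-2.85]},{"dp":[0,-0.94,0],"angular":[0,0,-2.85]},{"dp":[0,-0.94,0],"angular":[0,0,-2.85]},{"dp":[0,-0.94,0],"angular":[0,0,-2.85]}]' 0
python3 -m crank '[{"dp":[0,0,0],"angular":[0,0,0]},{"dp":[0,0,0],"angular":[0,0,0]},{"dp":[0,0,0],"angular":[0,0,0]}]' 0
python3 - <<'E'
from h import *
st,s=wrist("w4"); y=Ro.from_quat(st["tool_rot"]).as_matrix()
print(st["t"],st["tcp_pos"],"yaxis ang",np.arctan2(y[1,1],y[0,1]),"z",y[:,2])
_,r=mask(s,(0,130,50),(8,255,255),(0,0,640,480)); p=ray(s,r,.076); print(len(r),r.mean(0),p.mean(0), cv2.minAreaRect(p[:,:2].astype(np.float32)*1000))
E
```

```text
t: 5.85
tcp_pos: [0.5511, 0.3342, 0.2561]
tool_rot: [0.119, 0.993, -0.0, -0.0]
force: [0.5, 0.6, 0.1]
finger_gap: 1.0
gripper_force: 0.0
t: 7.85
tcp_pos: [0.5511, -0.2308, 0.255]
tool_rot: [0.579, 0.815, 0.0, -0.0]
force: [0.1, 0.4, 0.0]
finger_gap: 0.998
gripper_force: 0.0
t: 8.15
tcp_pos: [0.551, -0.2287, 0.2548]
tool_rot: [0.578, 0.816, 0.0, -0.001]
force: [0.3, 0.1, -0.2]
finger_gap: 1.001
gripper_force: 0.0
8.15 [ 0.55098829 -0.2287047   0.25475145] yaxis ang 0.33818626639741184 z [-6.84721382e-04  9.29528561e-04 -9.99999334e-01]
597 [315.23115578 215.80067002] [ 0.55160325 -0.22960645  0.076     ] ((551.8757934570312, -229.7686767578125), (15.084607124328613, 24.476654052734375), 18.998546600341797)
```

View pics/w4.png

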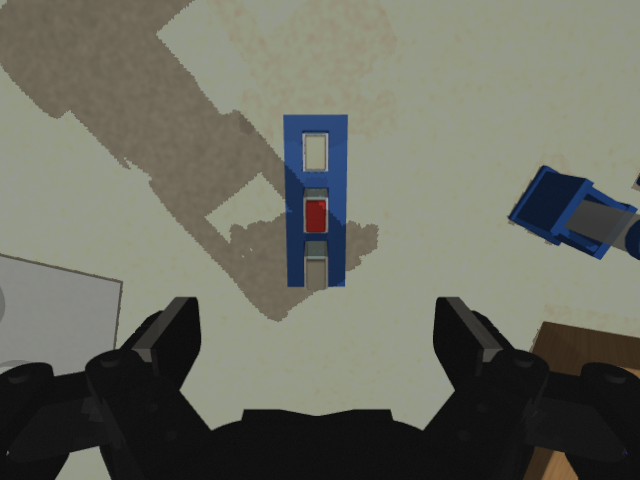

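The red stopper is at (315,216), well centred, in the middle well; fingers straddle its frosted faces. Descend and grip.

```bash
python3 -m crank '[{"dp":[0.003,-0.004,-0.84],"angular":[0,0,0]},{"dp":[0.003,-0.004,-0.84],"angular":[0,0,0]},{"dp":[0.003,-0.004,-0.84],"angular":[0,0,0]},{"dp":[0.003,-0.004,-0.84],"angular":[0,0,0]},{"dp":[0.003,-0.004,-0.84],"angular":[0,0,0]},{"dp":[0.003,-0.004,-0.84],"angular":[0,0,0]},{"dp":[0.003,-0.004,-0.84],"angular":[0,0,0]},{"dp":[0.003,-0.004,-0.84],"angular":[0,0,0]},{"dp":[0,0,0],"angular":[0,0,0]},{"dp":[0,0,0],"angular":[0,0,0]},{"dp":[0,0,0],"angular":[0,0,0]}]' 0
python3 -m crank '[{"dp":[0,0,0],"angular":[0,0,0]},{"dp":[0,0,0],"angular":[0,0,0]},{"dp":[0,0,0],"angular":[0,0,0]},{"dp":[0,0,0],"angular":[0,0,0]},{"dp":[0,0,0],"angular":[0,0,0]},{"dp":[0,0,0],"angular":[0,0,0]},{"dp":[0,0,0],"angular":[0,0,0]},{"dp":[0,0,0],"angular":[0,0,0]},{"dp":[0,0,0],"angular":[0,0,0]},{"dp":[0,0,0],"angular":[0,0,0]},{"dp":[0,0,0],"angular":[0,0,0]},{"dp":[0,0,0],"angular":[0,0,0]},{"dp":[0,0,0],"angular":[0,0,0]},{"dp":[0,0,0],"angular":[0,0,0]}]' 1 35
```

```text
t: 9.3
tcp_pos: [0.553, -0.2307, 0.0548]
tool_rot: [0.578, 0.816, 0.0, 0.001]
force: [0.3, 0.2, 0.3]
finger_gap: 1.0
gripper_force: 0.0
t: 10.7
tcp_pos: [0.5519, -0.2308, 0.0535]
tool_rot: [0.578, 0.816, -0.0, -0.0]
force: [-3.0, -0.5, 5.9]
finger_gap: 0.23
gripper_force: 41.0
```

Gripped at 19.6 mm. Lift straight up.

```bash
python3 -m crank '[{"dp":[0,0,0.2],"angular":[0,0,0]},{"dp":[0,0,0.3],"angular":[0,0,0]},{"dp":[0,0,0.5],"angular":[0,0,0]},{"dp":[0,0,0.6],"angular":[0,0,0]},{"dp":[0,0,0.7],"angular":[0,0,0]},{"dp":[0,0,0.7],"angular":[0,0,0]},{"dp":[0,0,0.7],"angular":[0,0,0]},{"dp":[0,0,0.7],"angular":[0,0,0]},{"dp":[0,0,0.5],"angular":[0,0,0]},{"dp":[0,0,0.4],"angular":[0,0,0]},{"dp":[0,0,0],"angular":[0,0,0]},{"dp":[0,0,0],"angular":[0,0,0]}]'
python3 - <<'E'
from h import *
st,s=wrist("w5"); y=Ro.from_quat(st["tool_rot"]).as_matrix(); a=np.arctan2(y[1,1],y[0,1]); print(st["tcp_pos"],a)
print("rot deg",np.degrees(-.239-a))
E
```

```text
t: 11.9
tcp_pos: [0.5518, -0.2305, 0.2124]
tool_rot: [0.578, 0.816, 0.0, 0.0]
force: [-0.8, -0.2, -0.5]
finger_gap: 0.228
gripper_force: 40.2
[ 0.55184716 -0.23046856  0.21244186] 0.33740481842854775
rot deg -33.02556338696032
```

View pics/w5.png

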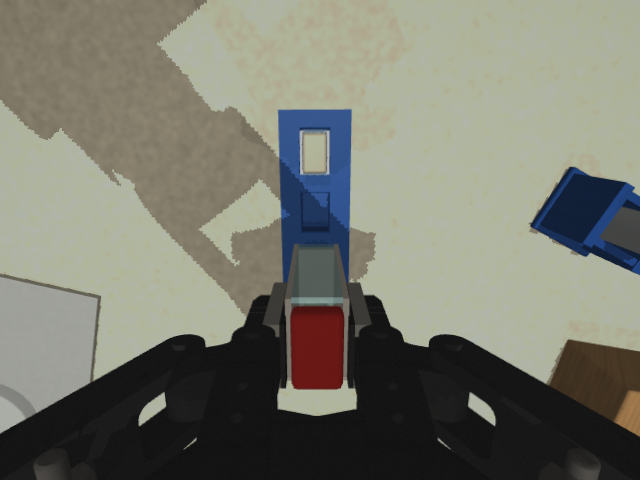

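The cell is held squarely (stopper at (317,347), well now empty). Carry to above the beam.

```bash
python3 -m crank '[{"dp":[0.07,0.3,0],"angular":[0,0,-1.65]},{"dp":[0.07,0.6,0],"angular":[0,0,-1.65]},{"dp":[0.07,0.77,0],"angular":[0,0,-1.65]},{"dp":[0.07,0.77,0],"angular":[0,0,-1.65]},{"dp":[0.07,0.77,0],"angular":[0,0,-1.65]},{"dp":[0.07,0.77,0],"angular":[0,0,-1.65]},{"dp":[0.07,0.77,0],"angular":[0,0,-1.65]},{"dp":[0.07,0.77,0],"angular":[0,0,-1.65]},{"dp":[0.07,0.77,0],"angular":[0,0,-1.65]},{"dp":[0.07,0.77,0],"angular":[0,0,-1.65]},{"dp":[0.07,0.77,0],"angular":[0,0,-1.65]},{"dp":[0.07,0.77,0],"angular":[0,0,-1.65]},{"dp":[0.07,0.77,0],"angular":[0,0,-1.65]},{"dp":[0.07,0.77,0],"angular":[0,0,-1.65]},{"dp":[0.07,0.77,0],"angular":[0,0,-1.65]},{"dp":[0.07,0.77,0],"angular":[0,0,-1.65]},{"dp":[0.07,0.77,0],"angular":[0,0,-1.65]},{"dp":[0.07,0.77,0],"angular":[0,0,-1.65]},{"dp":[0.07,0.77,0],"angular":[0,0,-1.65]},{"dp":[0.04,0.6,0],"angular":[0,0,-1.65]}]'
python3 -m crank '[{"dp":[0,0.05,0],"angular":[0,0,0]},{"dp":[0,0,0],"angular":[0,0,0]},{"dp":[0,0,0],"angular":[0,0,0]},{"dp":[0,0,0],"angular":[0,0,0]}]'
python3 - <<'E'
from h import *
from station import vision
st,s=wrist("w6"); y=Ro.from_quat(st["tool_rot"]).as_matrix(); a=np.arctan2(y[1,1],y[0,1]); print(st["tcp_pos"],a,y[:,2])
S=vision.snapshot("scene"); cv2.imwrite("pics/s6.png",cv2.resize(S["image"][60:260,270:510],(720,600),interpolation=cv2.INTER_CUBIC))
_,r=mask(s,(0,130,50),(8,255,255),(200,200,440,440)); q=ray(s,r,st["tcp_pos"][2]+.0225)
print("stopper",cv2.minAreaRect(q[:,:2].astype(np.float32)*1000))
_,g=mask(s,(50,120,60),(80,255,255),(0,0,640,480)); print(len(g))
if len(g)>10:
    p=ray(s,g,.11)[:,:2].astype(np.float32); print(p.min(0),p.max(0)); vx,vy,x,yy=cv2.fitLine(p,cv2.DIST_HUBER,0,.01,.01).ravel(); print("yaw",np.arctan2(-vx*np.sign(vy),abs(vy)),x,yy)
E
```

```text
t: 13.95
tcp_pos: [0.5924, 0.2082, 0.2108]
tool_rot: [0.786, 0.618, -0.001, -0.001]
force: [-1.2, 0.2, -0.9]
finger_gap: 0.227
gripper_force: 40.3
t: 14.35
tcp_pos: [0.593, 0.2074, 0.2121]
tool_rot: [0.787, 0.618, -0.0, -0.0]
force: [0.1, 0.3, -0.3]
finger_gap: 0.225
gripper_force: 40.3
[0.59304655 0.20740635 0.21207229] -0.2395996281375688 [-6.79836997e-04 -3.86779049e-04 -9.99999694e-01]
stopper ((595.856201171875, 210.1485595703125), (27.94267463684082, 15.570594787597656), 75.72470092773438)
355
[0.58198243 0.16707128] [0.6041664  0.25110242]
yaw -0.23390563 0.59726614 0.2257469
```

View pics/s6.png

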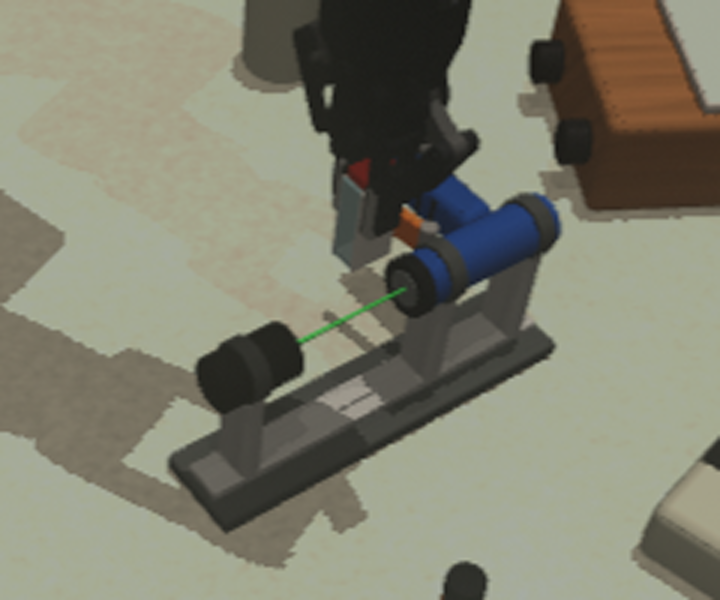

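View pics/w6.png

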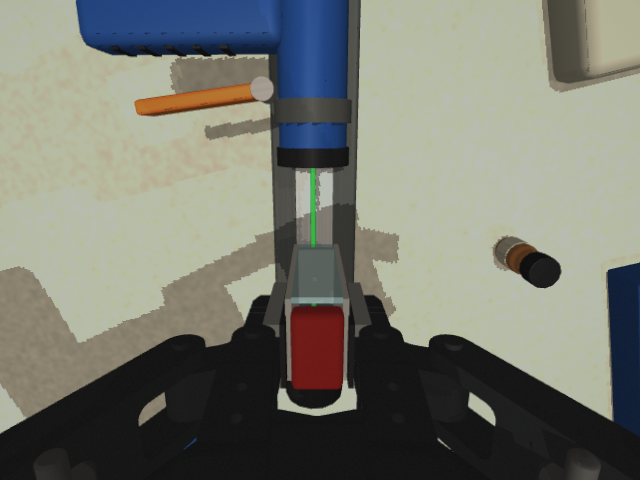

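The cell hangs over the mid-gap in line with the beam (stopper at (317,347), beam line at u≈313). The TCP is within 1 mm of the estimated beam. Lower 72 mm.

```bash
python3 -m crank '[{"dp":[-0.02,0.03,-0.2],"angular":[0,0,0]},{"dp":[0,0,-0.3],"angular":[0,0,0]},{"dp":[0,0,-0.3],"angular":[0,0,0]},{"dp":[0,0,-0.3],"angular":[0,0,0]},{"dp":[0,0,-0.3],"angular":[0,0,0]},{"dp":[0,0,-0.3],"angular":[0,0,0]},{"dp":[0,0,-0.3],"angular":[0,0,0]},{"dp":[0,0,-0.25],"angular":[0,0,0]},{"dp":[0,0,-0.15],"angular":[0,0,0]},{"dp":[0,0,0],"angular":[0,0,0]},{"dp":[0,0,0],"angular":[0,0,0]},{"dp":[0,0,0],"angular":[0,0,0]},{"dp":[0,0,0],"angular":[0,0,0]},{"dp":[0,0,0],"angular":[0,0,0]}]'
python3 - <<'E'
from h import *
from station import vision
S=vision.snapshot("scene"); cv2.imwrite("pics/s7.png",cv2.resize(S["image"][100:230,320:476],(720,600),interpolation=cv2.INTER_CUBIC)); np.savez("s7.npz",**{k:np.array(v) for k,v in S.items()})
st,s=wrist("w7"); print(st["tcp_pos"],st["force"],np.abs(st["qd"]).max())
E
```

```text
t: 15.85
tcp_pos: [0.5927, 0.2094, 0.1407]
tool_rot: [0.786, 0.618, 0.0, 0.0]
force: [-0.0, 0.8, -0.1]
finger_gap: 0.225
gripper_force: 40.3
[0.59263042 0.20944641 0.14061793] [ 0.77610892  0.03419631 -0.65024895] 0.003314065711434835
```

View pics/s7.png

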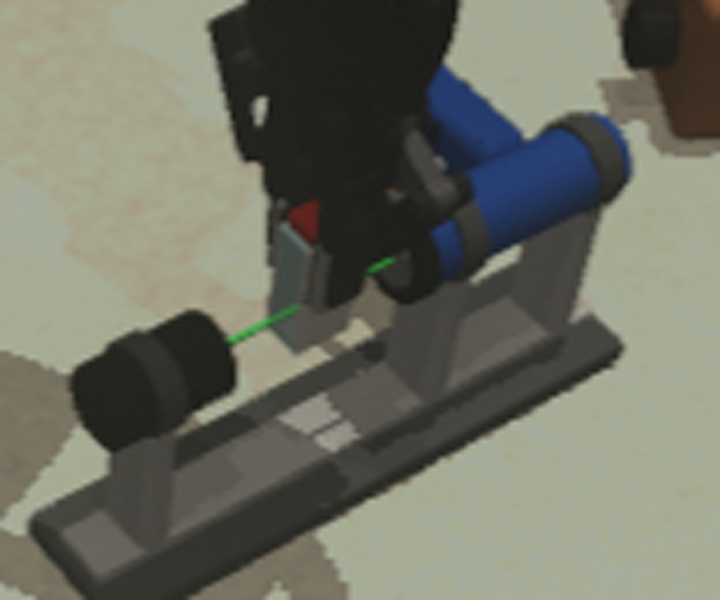

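```bash
python3 - <<'E'
import cv2,numpy as np
a=cv2.imread("pics/w7.png")[180:320,270:370]; b=np.load("s7.npz")["image"][140:192,370:405]
cv2.imwrite("pics/c8.png",np.hstack([cv2.resize(a,(400,560),interpolation=cv2.INTER_NEAREST),cv2.resize(b,(377,560),interpolation=cv2.INTER_NEAREST)]))
E
```

```text
(no output)
```

View pics/c8.png

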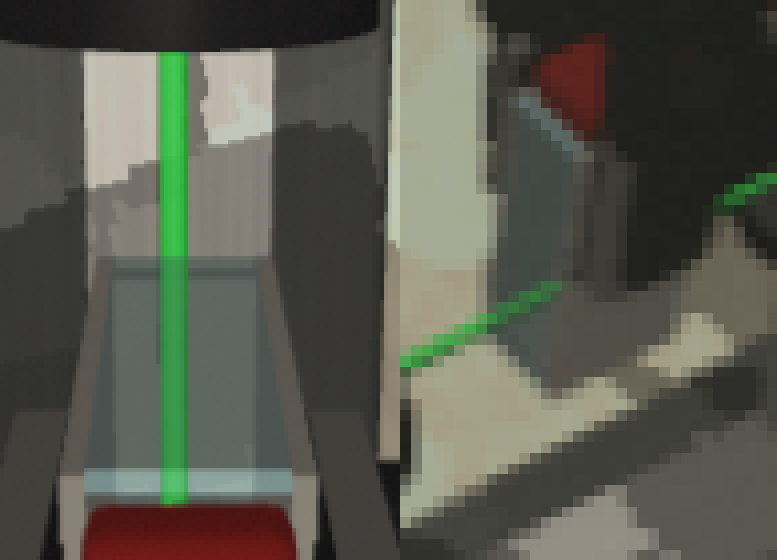

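The wrist crop shows the beam about 1.5 mm to the left (−x) of the cell axis. In the scene crop it meets the clear face about 17 mm above the underside. Make a small shift, settle, and hand in.

```bash
python3 -m crank '[{"dp":[-0.05,0.01,0],"angular":[0,0,0]},{"dp":[0,0,0],"angular":[0,0,0]},{"dp":[0,0,0],"angular":[0,0,0]},{"dp":[0,0,0],"angular":[0,0,0]},{"dp":[0,0,0],"angular":[0,0,0]},{"dp":[0,0,0],"angular":[0,0,0]},{"dp":[0,0,0],"angular":[0,0,0]},{"dp":[0,0,0],"angular":[0,0,0]},{"dp":[0,0,0],"angular":[0,0,0]},{"dp":[0,0,0],"angular":[0,0,0]}]'
python3 -c "
from station import order
print(order.sign_off())"
```

```text
t: 16.95
tcp_pos: [0.591, 0.2097, 0.1403]
tool_rot: [0.786, 0.618, 0.0, 0.0]
force: [-0.6, 0.7, -0.7]
finger_gap: 0.229
gripper_force: 40.3
the job is handed in; nothing more can be done
None
```

I took the blank reading, then gripped the red-stoppered cell by its frosted faces and handed the job in at about 17 s with it held upright in the beam; by my measurements it is within about 1–2 mm of centre, but sign-off returned no verdict.

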